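Turn a hard drive over in its tray

ROBOT

A 6-joint arm with a two-finger parallel gripper is mounted at the origin on the work surface. World frame = base frame: x ahead of the robot, y to its left, z up, the work surface at z = 0. Lengths are in mm, angles in rad, forces in N, time in s.
With the tool pointing down it reaches from about 225 to 875 mm from the base axis. Payload 3.4 kg.
Tool frame: the origin (TCP) lies between the finger pads; the fingertips stand 17 mm ahead of it and the grasp point (between the pads) lies 2 mm behind it; z points along the fingers, y is the direction in which the jaws open and shut (so a half turn about z gives the same grasp; the last joint's range is limited). The gripper opens to 85 mm and grips with 20 to 120 N. Pads are 22 mm wide; open, the fingers measure 114 mm over their backs; the gripper's body (76 mm by 85 mm) begins 54 mm behind the grasp point. The pads swing forward as they close: fully open they stand 13 mm farther back than shut.
Start: joints at [-0.121, 0.276, 1.505, -0, 1.361, -0.121], TCP at [575.034, -0.009, 221.028] pointing down, gripper open.
Joint ranges: [-2.89, 2.89], [-0.75, 2.08], [0.22, 2.7], [-1.18, 4.32], [0.11, 2.71], [-2.7, 2.7]. Speed limits (rad/s): [2.57, 2.57, 3.14, 3.14, 3.14, 3.14].

INTERFACE

Orientations are given as a rotation vector (axis times angle).
In Python, from rig import sensors, eyes, order, models gives the robot as it stands.
- The arm moves only by the shell command python3 -m handwheel 'ROWS' [OPENING] [FORCE]. ROWS is JSON, one flat list of numbers, 6 for each row, row after row: the shift along the tool's x, y, z in cm, then the turn, a rotation vector about the tool's x, y, z in degrees. A call has 1 to 20 rows; each row shifts and turns the commanded pose from where the row before left it, along the tool's axes as they then stand; what a row does not reach is not made up. A row lasts 1/12 s, in which the tool goes at most 41.7 mm and 7.16 degrees, less where a joint would pass 70% of its speed; a pose out of reach is approached as far as the arm can. A call is refused whole if a number of a shift passes 4.17 or a number of a turn 7.16, either way. A call with a gripper value outside its range is refused whole. OPENING is the opening, from 0 (shut) to 1 (fully open), set as the call begins (- or left out, the last holds). The fingers move at their own pace and stop on an object; FORCE is the grip in N (left out, the last holds). Time passes only in rows, so rows that do not move let the fingers close. It gives the time, the measured TCP pose, the force and the opening at its end, in the units of the state.
- sensors.sense(): the state, without advancing time (a new reading comes with each control period).
- eyes.get_image(name): name is "scene" or "side" or "wrist"; returns (picture, depth): 384x512x3 uint8, blue, green, red; 384x512 float32, mm along the optical axis (not along the pixel's ray), 0 where there is no reading.
- eyes.calibration(name): a dict with "mtx" (3x3 intrinsics, pixels), "R" (3x3) and "t" (3): a world point X has camera coordinates R X + t. Camera axes: x right, y down, z forward; pixel columns grow to the right and rows downward; lengths in mm; the calibration is good to about 2 mm. The wrist camera is an equidistant fisheye: a pixel r from the principal point sees the ray r / f radians off the axis. A picture is of the moment at which its call begins: read the wrist's pose just before it. calibration takes no time and is no camera call; for the wrist camera it gives the pose at the moment of the call.
- order.sign_off(): hands the job in, once; it reports no verdict.
Trained networks look in the newest picture that a camera, given by its name, has taken for a name from the list of things; names that differ only in an ending like _2 or _b are one class to them, and where a whole thing is asked for, a point or a joint stands for the part that bears it (a point fixed in the world has none). Each returns a list of dicts, best first, with "confidence" (0 to 1); they miss things now and then, are a little off and sometimes report something else, mostly with a low value. They report only what shows in the picture. A call takes as long as a camera call. They do not tell look-alikes from the thing itself.
- models.spot_in(camera, thing): "location" ([x, y, z] in mm, in world coordinates, good to about 4 mm: the middle of the surface that is visible of it).
- models.spot_point(camera, thing): "location" ([x, y, z] in mm, in world coordinates, good to about 4 mm: a listed point, or the origin of a listed thing).
The state is a dict: "t": time; "q": joint angles; "qvel": joint speeds; "joint_torque": joint torques, N m; "tool_pos": TCP position; "orientation": TCP orientation; "ft_force": force on the tool from outside, world axes, zero at the start; "torque": the same for the moment, N m; "finger_gap": finger opening in mm.
Only numpy, scipy, OpenCV 4.12 (cv2) and the standard library are available. Lean on these libraries where they do the work, as an engineer would, in place of code of your own. Each camera call takes 0.05 s, during which the arm holds its last target.

TASK

In the black tray lie two small hard drives; one still shows its white label, the other already shows its green circuit board. Turn the labelled one over too, without picking it up: with the fingertips push it against the tray's sloping far wall until it tips up and leans there, then tip it back over into the tray so that it lies flat with its green circuit board up. Leave the other drive and the things around the tray where they are.

Things in the scene. Friction and masses are not known exactly. Their poses are not given: they have to be found in the camera images.
- drive: The hard drive to turn over: silver slab, 70 mm (its x) by 100 mm (its y) by 9.5 mm thick (its z), 0.08 to 0.15 kg. Origin: centre of its green circuit-board face; z points out through its label face (white, orange band, black bars): up at the start, down once turned over. It starts flat on the tray's liner, about 72 mm left or right of the tray's middle, its x within 0.15 rad of the tray's x.
- drive_far (a point): Middle of the drive's long side face that looks to the tray's far wall at the start (at half its thickness, 35 mm along the drive's +x)
- drive_near (a point): Middle of the drive's long side face that looks to the robot at the start (at half its thickness, 35 mm along the drive's -x)
- drive_left (a point): Middle of the drive's short side face on its +y (at half its thickness, 50 mm from its middle)
- drive_right (a point): Middle of the drive's short side face on its -y (at half its thickness, 50 mm from its middle)
- tray: Black stiff plastic tray, fixed. Origin: centre of its underside, on the bench; x points to the far wall (away from the robot), y to the left. Its plastic floor is 210 mm (x) by 290 mm (y), 3 mm above the bench. The four walls slope straight outward, 60 degrees from level, to a rim 36 mm above the bench, with a flat lip 7 mm wide. Friction with the drives 0.24 to 0.36.
- liner_edge (a point): Middle of the far edge of the firm pink liner that the drives lie on, at its top face (96 mm along the tray's x, 9 mm above the bench). The liner is 6 mm thick, 192 x 272 mm, and stops 9 mm short of the walls all round. A drive pushed against the far wall rides up it; once its trailing edge passes this edge it drops into the 9 mm gap and the drive stays leaning there, about 50 to 60 degrees up.
- tray_rim (a point): Middle of the far wall's rim, inner edge (124 mm along the tray's x, 36 mm above the bench); the lip reaches 7 mm farther. The upper edge of a leaning drive stands about 25 mm above the rim and about 15 mm beyond it, so a fingertip can come down behind it, clear of the rim, and push it back towards the robot. Pushed past upright, it falls over onto the liner, its foot held by the liner's edge.
- done_drive: The other hard drive, same size and mass, in the same tray and already green circuit board up; leave it. Origin: centre of its underside (label face), z up.
- cleaner: Clear bottle with blue cap, 48 mm across, 130 mm tall, beside the tray; leave it. Origin: centre of its underside.
- screw_jar: Small glass jar with dark lid, 56 mm across, 60 mm tall, beside the tray; leave it. Origin: centre of its underside.
- screwdriver: Screwdriver with orange handle, 190 mm long, lying beside the tray; leave it. Origin: under its middle.
- tape_roll: Tape roll lying flat, 90 mm across, 25 mm tall, beside the tray; leave it. Origin: centre of its underside.
- adapter: Black plug-in adapter 75 x 45 x 18 mm on the bench beyond the tray's left half; leave it. Origin: centre of its underside.
- parcel: Closed cardboard box 110 x 150 x 50 mm on the bench to the right; leave it. Origin: centre of its underside.
There are look-alikes about, which are no part of the job. Of the things that look like the drive, the smaller one is meant.

How it is judged:
By the outcome, as a careful person would: the job done as asked, in the order asked, and still so for the second after the job is handed in, with the robot touching nothing.
It also fails if it takes over 45 s, if anything falls off the work surface, if the arm or the gripper's body presses on something with over 40 N, if the wrist force passes 120 N, or if a joint passes its speed limit or range.

## Working session

There is one attempt and no reset: what is moved stays moved. The work goes in short steps, Python scripts to look and compute and a shell command to move; the robot and the scene stay as the last step left them, time stands still between calls to the robot, and variables do not carry over. Pictures are saved under pics/ and viewed, and the job is handed in when it is done.

```bash
ls; mkdir -p pics
python3 - <<'E'
from rig import sensors, eyes, models
import cv2
s=sensors.sense(); print(s['t'],s['tool_pos'],s['orientation'],s['finger_gap'])
for n in ('scene','side','wrist'):
    p,d=eyes.get_image(n); cv2.imwrite(f'pics/{n}0.png',p)
    if n=='scene':
        for th in ('drive','done_drive','tray','tray_rim','liner_edge','drive_far','drive_near','drive_left','drive_right'):
            print(th,[(round(r['confidence'],2),[round(float(v)) for v in r['location']]) for r in models.spot_point(n,th)][:4])
E
```

```text
pics
0.0 [5.74445661e+02 5.16619416e-02 2.20104187e+02] [-2.22040272e+00 -2.22033173e+00  1.86179373e-03] 85.22714564908146
drive [(0.79, [464, -131, 10]), (0.7, [658, 298, 3])]
done_drive [(0.94, [484, 14, 6])]
tray [(0.55, [488, -61, 1])]
tray_rim [(0.65, [611, -73, 34]), (0.52, [465, -131, 9])]
liner_edge [(0.73, [610, -75, 32]), (0.67, [585, -74, 11])]
drive_far [(0.77, [505, -130, 16]), (0.74, [617, 288, 2])]
drive_near [(0.66, [436, -132, 18]), (0.61, [700, 310, 7]), (0.56, [487, -64, 2]), (0.28, [504, -132, 17])]
drive_left [(0.71, [675, 236, 6]), (0.63, [468, -81, 7])]
drive_right [(0.8, [639, 354, 4]), (0.65, [469, -179, 13]), (0.52, [502, -133, 12])]
```

View pics/scene0.png

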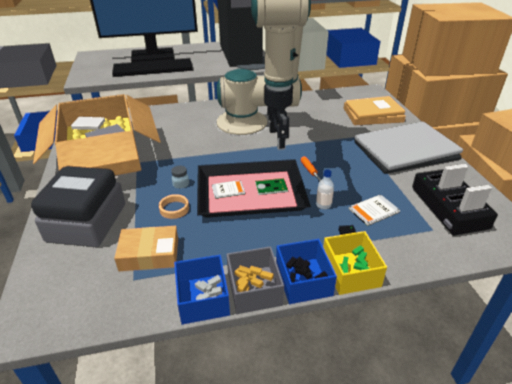

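View pics/wrist0.png

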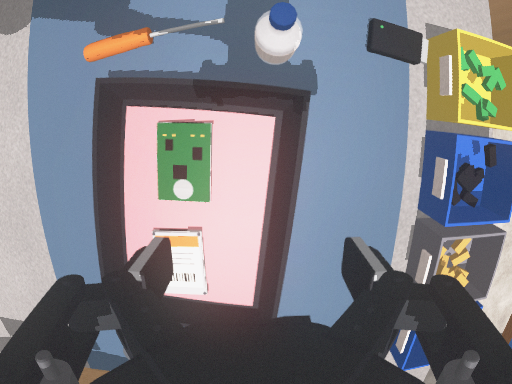

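View pics/side0.png

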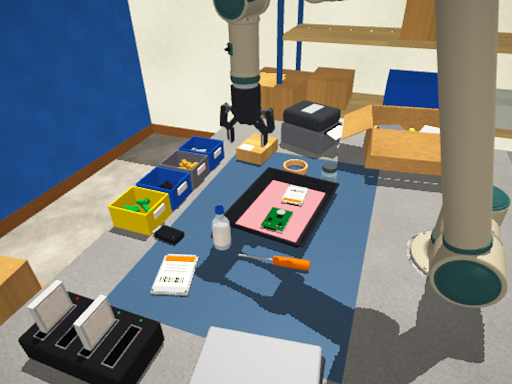

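Drive candidates: the labelled slab inside the tray (scene 229,189; wrist ~183,262) and a larger labelled look-alike on the mat outside the tray (scene 375,209). The one in the tray fits because it is smaller, in the tray and beside the green one. Next I confirm this in a crop and measure both drive and tray.

```bash
cat > h.py <<'E'
import numpy as np, cv2
from rig import sensors, eyes, models
def rays(c,uv,fish):
    K=c['mtx']; x=(uv[:,0]-K[0,2])/K[0,0]; y=(uv[:,1]-K[1,2])/K[1,1]
    if fish:
        r=np.hypot(x,y)+1e-9; return np.c_[x/r*np.sin(r),y/r*np.sin(r),np.cos(r)]
    return np.c_[x,y,np.ones_like(x)]
def on_plane(c,uv,z,fish):
    d=rays(c,np.asarray(uv,float),fish)@c['R']; o=-c['R'].T@c['t']
    return o+d*((z-o[2])/d[:,2])[:,None]
def deproj(c,d,fish):
    v,u=np.mgrid[:384,:512]; r=rays(c,np.c_[u.ravel(),v.ravel()].astype(float),fish)
    z=d.ravel().astype(float); X=r*(z/r[:,2])[:,None]
    return ((X-c['t'])@c['R']).reshape(384,512,3)
def tray_T(X,o,yaw):
    c,s=np.cos(yaw),np.sin(yaw); dx=np.asarray(X)[...,0]-o[0]; dy=np.asarray(X)[...,1]-o[1]
    return np.stack([c*dx+s*dy,-s*dx+c*dy],-1)
E
python3 - <<'E'
from h import *
for n in ('scene','wrist'):
    f=n=='wrist'; c=eyes.calibration(n); p,d=eyes.get_image(n); P=deproj(c,d,f)
    hsv=cv2.cvtColor(p,cv2.COLOR_BGR2HSV); H,S,V=cv2.split(hsv)
    inb=(abs(P[...,0]-488)<115)&(abs(P[...,1]+61)<155)&(d>0)
    pink=inb&((H>165)|(H<6))&(S>40)&(V>120)
    white=inb&(S<40)&(V>150)&(P[...,2]<30)
    org=inb&(H>8)&(H<25)&(S>120)&(P[...,2]<30)
    green=inb&(H>40)&(H<85)&(S>80)
    for nm,m,z in(('pink',pink,9),('white+org',white|org,18.5),('green',green,18.5)):
        m=cv2.morphologyEx(m.astype(np.uint8),cv2.MORPH_OPEN,np.ones((2,2)))
        v,u=np.nonzero(m)
        X=on_plane(c,np.c_[u,v],z,f)[:,:2].astype(np.float32)
        print(n,nm,len(u),cv2.minAreaRect(X),'x',X.min(0),X.max(0),'z',np.median(P[v,u,2]))
    if f: cv2.imwrite('pics/crop0.png',cv2.resize(p[80:320,80:320],None,fx=2.4,fy=2.4))
    else: cv2.imwrite('pics/crops.png',cv2.resize(p[140:270,130:420],None,fx=2.7,fy=2.7,interpolation=cv2.INTER_CUBIC))
for th in('parcel','tape_roll','adapter','cleaner','screw_jar'):
    print(th,[(round(r['confidence'],2),[round(float(v)) for v in r['location']]) for r in models.spot_point('scene',th)][:2])
E
```

```text
scene pink 2091 ((486.3372802734375, -57.433624267578125), (275.3854064941406, 192.34022521972656), 84.3416748046875) x [ 378.36633 -203.2133 ] [591.9595   87.66754] z 12.08971219080898
scene white+org 411 ((472.5126647949219, -95.33207702636719), (76.10188293457031, 169.10690307617188), 1.147868275642395) x [ 435.30017 -180.13977] [511.8951   -10.599563] z 21.186381310035532
scene green 290 ((486.8041687011719, 11.932083129882812), (94.1078872680664, 63.93290328979492), 87.09557342529297) x [453.08014  -35.748425] [520.41376  59.72068] z 21.10456347893276
wrist pink 4969 ((488.8085632324219, -63.522857666015625), (274.9856262207031, 197.0436248779297), 84.02000427246094) x [ 382.77625 -209.73468] [597.3104    82.360405] z 9.191912401508368
wrist white+org 14387 ((508.759033203125, -61.07377624511719), (263.8168640136719, 146.7563934326172), 83.75469970703125) x [ 432.19794 -198.86621] [595.5105   73.65366] z 9.223418747482446
wrist green 3092 ((483.4626770019531, 7.7829437255859375), (97.34276580810547, 66.84085845947266), 87.82147216796875) x [448.88763  -41.879215] [517.9714   57.37117] z 18.552843320848968
parcel [(0.87, [695, -389, 0]), (0.5, [611, -72, 32])]
tape_roll [(0.72, [515, -312, -3]), (0.36, [390, -284, 0])]
adapter [(0.41, [755, 170, 0])]
cleaner [(0.77, [598, 150, -1]), (0.38, [441, 175, 2])]
screw_jar [(0.56, [390, -284, -3])]
```

View pics/crops.png

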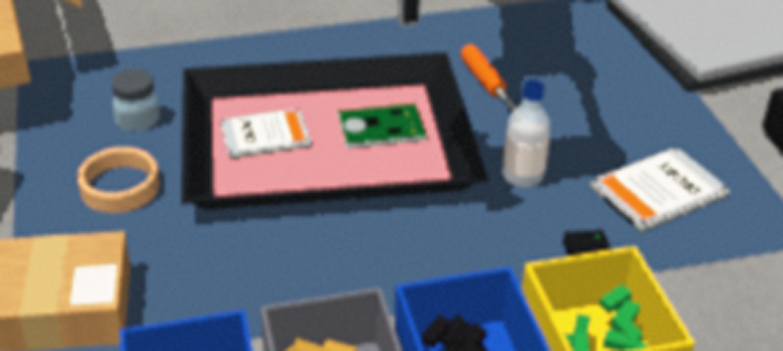

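View pics/crop0.png

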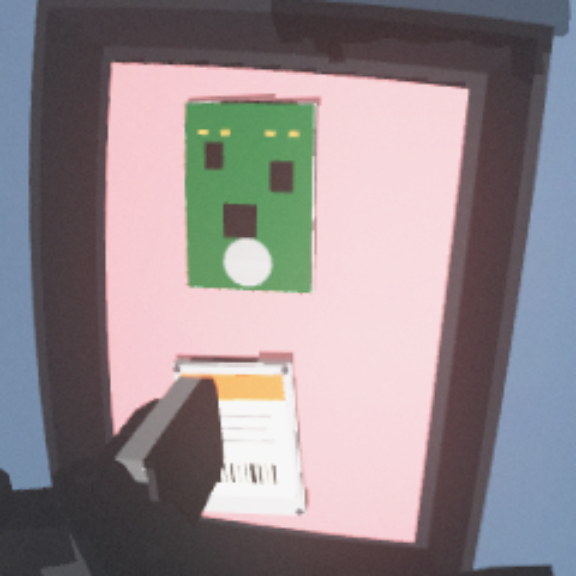

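The crops show the labelled drive on the pink liner next to the green one. The look-alike at scene (375,209) is clearly bigger and lies outside the tray, so the in-tray one is the target. Next: drive corners in tray coordinates.

Run:
```python
from h import *
c=eyes.calibration('wrist')
cr=np.array([[176,364],[291,362],[304,513],[188,102],[315,102],[312,291],[188,287]])/2.4+80
X=on_plane(c,cr,18.5,True); print(X.round(1)); print(tray_T(X,(488,-62),-.104).round(1))
c2=cr[:3]; print(np.arctan2(*(X[2]-X[1])[:2]),)
# rim inner far edge at z=36, liner edge px in crop
e=np.array([[468,88],[416,543]])/2.4+80; print('liner far corners',on_plane(c,e,9,True).round(1))
from scipy.spatial.transform import Rotation as R
s=sensors.sense(); T=R.from_rotvec(s['orientation']).as_matrix(); print(T.round(3))
```

```text
[[ 434.4  -84.1   18.5]
 [ 501.4  -81.3   18.5]
 [ 501.8 -180.2   18.5]
 [ 452.9   59.6   18.5]
 [ 519.5   57.1   18.5]
 [ 515.   -40.9   18.5]
 [ 446.5  -39.    18.5]]
[[ -51.   -27.6]
 [  15.4  -17.8]
 [  26.  -116.1]
 [ -47.5  117.3]
 [  19.   121.7]
 [  24.7   23.8]
 [ -43.7   18.6]]
3.137688412737886
liner far corners [[ 596.    63.5    9. ]
 [ 568.8 -208.3    9. ]]
[[-0.  1.  0.]
 [ 1.  0. -0.]
 [-0.  0. -1.]]
```

```bash
python3 -m handwheel '[-1.5,-2,0.8,0,0,0,-1.5,-2,0.8,0,0,0,-1.5,-2,0.8,0,0,0,-1.5,-2,0.8,0,0,0,-1.5,-2,0.8,0,0,0,-1.5,-2,0.8,0,0,0,-1.5,-2,0.8,0,0,0,-1.5,-2,0.8,0,0,0]' 0.4 20
python3 -m handwheel '[0,0,0,0,0,6.84,0,0,0,0,0,6.84,0,0,0,0,0,6.84,0,0,0,0,0,6.84,0,0,0,0,0,6.84,0,0,0,0,0,6.84,0,0,0,0,0,6.84,0,0,0,0,0,6.84,0,0,0,0,0,6.84,0,0,0,0,0,6.84,0,0,0,0,0,6.84,0,0,0,0,0,6.84,0,0,0,0,0,6.84,0,0,0,0,0,6.84,0,0,0,0,0,0]'
python3 - <<'E'
from h import *
from scipy.spatial.transform import Rotation as R
s=sensors.sense(); print(s['t'],s['tool_pos'],s['q'],s['finger_gap'],s['ft_force']); T=R.from_rotvec(s['orientation']).as_matrix(); print(T.round(3))
p,d=eyes.get_image('wrist'); cv2.imwrite('pics/w1.png',p)
print('to go tool', T.T@(np.array([408.4,-125.2,60])-s['tool_pos']))
E
```

```text
t: 1.62
tool_pos: [414.1, -120.6, 156.8]
orientation: [2.221, 2.221, 0.0]
ft_force: [0.1, 0.0, 0.1]
finger_gap: 34.2
t: 2.87
tool_pos: [415.1, -120.0, 157.1]
orientation: [3.137, -0.161, 0.001]
ft_force: [-0.0, 0.7, 0.2]
finger_gap: 34.4
2.8667 [ 415.10775643 -120.0311403   157.13126779] [-4.42835607e-01  1.09769529e-01  1.89195833e+00  6.48114172e-05
  1.13947660e+00  1.23037043e+00] 34.39520867617189 [-0.01761114  0.73844128  0.17565794]
[[ 0.995 -0.102  0.   ]
 [-0.102 -0.995 -0.   ]
 [ 0.     0.    -1.   ]]
to go tool [-6.18148884  5.82048638 97.12932319]
```

View pics/w1.png

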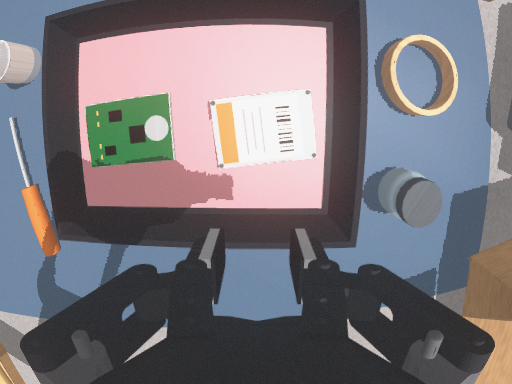

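The wrist view now shows the labelled drive whole, with corners at about (211,101), (311,92), (315,156) and (221,166). The liner corners are about (80,33), (327,25), (325,208) and (86,207).

Run:
```python
from h import *
c=eyes.calibration('wrist')
X=on_plane(c,[[211,101],[311,92],[315,155],[221,166]],18.5,True); print(X.round(1),X.mean(0).round(1))
L=on_plane(c,[[80,31],[327,25],[325,208],[86,207]],9,True); print(L.round(1),L.mean(0).round(1), np.hypot(*(L[0]-L[1])[:2]),np.hypot(*(L[1]-L[2])[:2]))
e=L[1]-L[0];print('yaw',np.arctan2(e[0],-e[1]))
print(tray_T(X,(487,-62.7),-.1).round(1))
```

```text
[[ 498.8  -84.1   18.5]
 [ 498.4 -182.    18.5]
 [ 435.5 -181.1   18.5]
 [ 433.3  -86.5   18.5]] [ 466.5 -133.4   18.5]
[[ 609.7   62.7    9. ]
 [ 569.8 -208.     9. ]
 [ 375.5 -191.1    9. ]
 [ 402.3   86.7    9. ]] [489.3 -62.4   9. ] 273.7077114267467 195.040772772226
yaw -0.1460949038724412
[[  13.8  -20.1]
 [  23.3 -117.5]
 [ -39.4 -123. ]
 [ -51.   -29.1]]
```

```bash
python3 -m handwheel '[-0.1,0.1,2,0,0,0,-0.1,0.1,2,0,0,0,-0.1,0.1,2,0,0,0,-0.1,0.1,2,0,0,0,-0.1,0.1,2,0,0,0,-0.1,0.1,1.7,0,0,0,0,0,0,0,0,0]'
python3 - <<'E'
from h import *
c=eyes.calibration('wrist')
p,d=eyes.get_image('wrist'); cv2.imwrite('pics/w2.png',p)
P=deproj(c,d,True)
s=sensors.sense(); print(s['tool_pos'],s['finger_gap'])
m=(d>0)&(np.hypot(P[...,0]-s['tool_pos'][0],P[...,1]-s['tool_pos'][1])<45)&(P[...,2]>15)&(P[...,2]<60)
v,u=np.nonzero(m); print(len(v)); 
q=P[m]; lo=np.argsort(q[:,2])[:40]; print(np.percentile(q[:,2],[0,1,5]), q[lo].round(1)[::5])
E
```

```text
t: 3.5
tool_pos: [406.0, -124.4, 37.5]
orientation: [-3.135, 0.154, 0.009]
ft_force: [-0.3, 0.1, 0.5]
finger_gap: 34.4
[ 407.17188372 -124.82821907   38.91495644] 34.38884363470625
3898
[15.0043925  15.37935232 16.60683426] [[ 367.1 -122.7   15. ]
 [ 366.9 -132.3   15.1]
 [ 366.7 -119.3   15.1]
 [ 366.9 -125.4   15.1]
 [ 367.  -116.6   15.2]
 [ 368.8 -114.7   15.3]
 [ 368.5 -109.2   15.3]
 [ 366.  -127.4   15.3]]
```

View pics/w2.png

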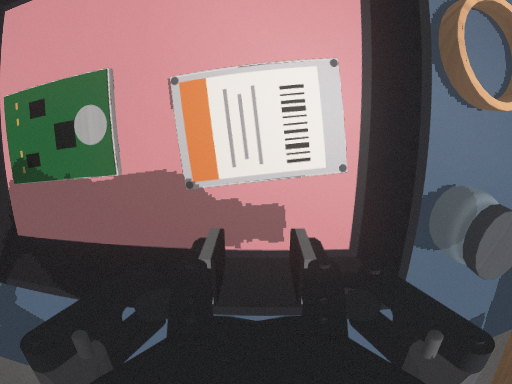

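The fingers stand just in front of the drive's near side, whose corners are (189,185) and (343,168). The tips show at about (215,232) and (300,232).

Run:
```python
from h import *
c=eyes.calibration('wrist')
p,d=eyes.get_image('wrist');P=deproj(c,d,True)
for v in(228,231,234,240,250,262): print(v,[P[v,u].round(0).tolist() for u in(208,214,220,295,301,307)])
s=sensors.sense();print(s['tool_pos'],s['ft_force'])
print(tray_T(on_plane(c,[[175,81],[334,63],[343,168],[189,185]],18.5,True),(487.5,-62.6),-.1).round(1), tray_T(s['tool_pos'],(487.5,-62.6),-.1))
```

```text
228 [[402.0, -92.0, 9.0], [402.0, -96.0, 9.0], [402.0, -101.0, 10.0], [397.0, -150.0, 9.0], [396.0, -154.0, 8.0], [396.0, -158.0, 9.0]]
231 [[401.0, -92.0, 10.0], [419.0, -105.0, 56.0], [419.0, -109.0, 58.0], [415.0, -145.0, 57.0], [415.0, -148.0, 57.0], [394.0, -158.0, 9.0]]
234 [[420.0, -103.0, 62.0], [420.0, -106.0, 62.0], [420.0, -109.0, 63.0], [416.0, -145.0, 61.0], [415.0, -148.0, 62.0], [392.0, -158.0, 9.0]]
240 [[419.0, -104.0, 68.0], [420.0, -107.0, 70.0], [418.0, -110.0, 66.0], [416.0, -144.0, 68.0], [416.0, -147.0, 69.0], [415.0, -149.0, 69.0]]
250 [[419.0, -106.0, 79.0], [420.0, -109.0, 80.0], [414.0, -109.0, 68.0], [412.0, -143.0, 71.0], [416.0, -145.0, 80.0], [416.0, -148.0, 79.0]]
262 [[419.0, -107.0, 89.0], [418.0, -110.0, 88.0], [408.0, -109.0, 70.0], [406.0, -143.0, 72.0], [415.0, -144.0, 88.0], [415.0, -146.0, 88.0]]
[ 408.36155985 -125.33742565   39.94403747] [0.23536377 0.03991262 0.44581283]
[[  13.2  -22.5]
 [  24.1 -115.6]
 [ -39.  -123. ]
 [ -49.9  -29.2]] [-72.47978602 -70.32466071]
```

Run:
```python
from h import *
c=eyes.calibration('wrist'); print('cam',(-c['R'].T@c['t']).round(1), c['mtx'], c['R'].round(3))
p,d=eyes.get_image('side'); cs=eyes.calibration('side')
for z in (23,40,55):
    X=np.array([408.4,-125.3,z]); x=cs['mtx']@(cs['R']@X+cs['t']); print(z,x[:2]/x[2])
x=x[:2]/x[2]; u,v=int(x[0]),int(x[1])
cv2.imwrite('pics/s2.png',cv2.resize(p[max(0,v-60):v+60,max(0,u-80):u+80],None,fx=4,fy=4,interpolation=cv2.INTER_CUBIC)); print(u,v)
```

```text
cam [ 473.9 -132.8  192.9] [[297.31863964   0.         256.9410808 ]
 [  0.         297.31863964 193.67274344]
 [  0.           0.           1.        ]] [[-0.098 -0.995 -0.001]
 [-0.96   0.095  0.264]
 [-0.263  0.027 -0.964]]
23 [311.80967   197.3147137]
40 [312.1841118  192.92074531]
55 [312.51973039 188.98235631]
312 188
```

View pics/s2.png

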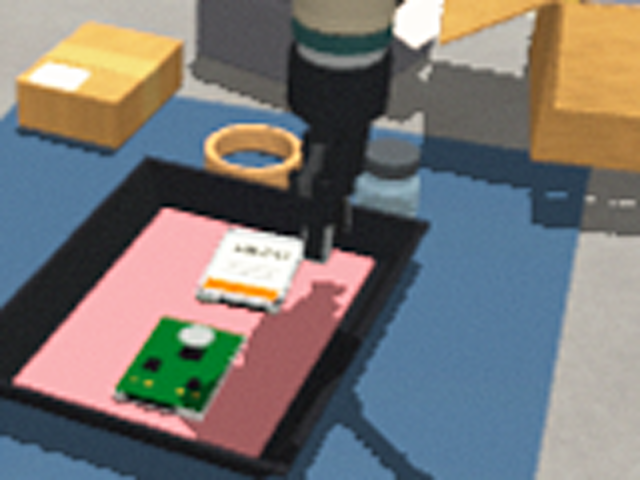

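```bash
python3 -m handwheel '[0,0,0.6,0,0,0,0,0,0.6,0,0,0,0,0,0,0,0,0]'
python3 -m handwheel '[0,0,0.15,0,0,0,0,0,0,0,0,0]'
python3 -m handwheel '[0,0,0.15,0,0,0,0,0,0,0,0,0]'
python3 -m handwheel '[0,0,0.15,0,0,0,0,0,0,0,0,0]'
```

```text
t: 3.9
tool_pos: [408.3, -125.2, 27.7]
orientation: [-3.138, 0.157, 0.0]
ft_force: [-0.2, -0.5, 0.4]
finger_gap: 34.3
t: 4.07
tool_pos: [408.5, -125.3, 26.5]
orientation: [-3.138, 0.158, -0.0]
ft_force: [0.1, -0.9, 0.1]
finger_gap: 34.6
t: 4.23
tool_pos: [408.5, -125.4, 25.0]
orientation: [3.138, -0.158, 0.0]
ft_force: [0.1, -0.6, 0.5]
finger_gap: 34.1
t: 4.4
tool_pos: [408.4, -125.4, 23.4]
orientation: [-3.138, 0.158, 0.0]
ft_force: [-0.3, -0.6, 0.7]
finger_gap: 34.2
```

```bash
python3 -m handwheel '[0,0,0.15,0,0,0,0,0,0,0,0,0]'
python3 -m handwheel '[0,0,0.15,0,0,0,0,0,0,0,0,0]'
python3 -m handwheel '[0,0,0.1,0,0,0,0,0,0,0,0,0]'
python3 - <<'E'
from h import *
p,d=eyes.get_image('side'); cv2.imwrite('pics/s3.png',cv2.resize(p[150:230,270:380],None,fx=6,fy=6,interpolation=cv2.INTER_CUBIC))
E
```

```text
t: 4.57
tool_pos: [408.4, -125.3, 21.8]
orientation: [-3.138, 0.158, 0.0]
ft_force: [-0.3, -0.1, -0.8]
finger_gap: 34.4
t: 4.73
tool_pos: [408.3, -125.3, 20.3]
orientation: [-3.137, 0.158, 0.0]
ft_force: [-0.1, 0.3, -0.1]
finger_gap: 34.0
t: 4.9
tool_pos: [408.4, -125.4, 19.4]
orientation: [-3.138, 0.158, 0.0]
ft_force: [-0.1, -0.7, 0.3]
finger_gap: 34.2
```

View pics/s3.png

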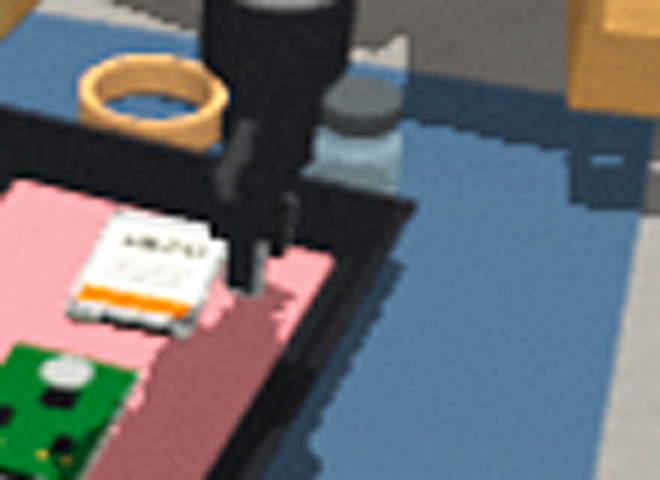

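```bash
for i in 1; do :; done; python3 -m handwheel '[0,0,0.1,0,0,0,0,0,0,0,0,0]'
python3 -m handwheel '[0,0,0.1,0,0,0,0,0,0,0,0,0]'
python3 -m handwheel '[0,0,0.1,0,0,0,0,0,0,0,0,0]'
```

```text
t: 5.12
tool_pos: [408.4, -125.4, 18.4]
orientation: [-3.138, 0.158, 0.0]
ft_force: [-0.1, -0.6, 0.1]
finger_gap: 34.3
t: 5.28
tool_pos: [408.4, -125.3, 17.4]
orientation: [-3.138, 0.158, 0.0]
ft_force: [-0.2, 0.4, 0.2]
finger_gap: 34.3
t: 5.45
tool_pos: [408.4, -125.3, 16.4]
orientation: [-3.138, 0.158, 0.0]
ft_force: [0.9, -0.2, -0.4]
finger_gap: 34.2
```

Run:
```python
from h import *
p,d=eyes.get_image('side'); cs=eyes.calibration('side'); P=deproj(cs,d,False)
for v in range(188,204): print(v,[P[v,u].round(0).astype(int).tolist() for u in(308,310,311,312,313,315)])
cv2.imwrite('pics/s4.png',cv2.resize(p[170:220,280:350],None,fx=9,fy=9,interpolation=cv2.INTER_NEAREST))
c=eyes.calibration('wrist')
p,d=eyes.get_image('wrist'); cv2.imwrite('pics/w4.png',p)
```

```text
188 [[414, -82, 84], [408, -82, 85], [403, -71, 93], [401, -73, 92], [400, -85, 85], [233, 815, 675]]
189 [[413, -78, 83], [408, -81, 83], [403, -74, 88], [401, -76, 87], [399, -85, 82], [396, -102, 72]]
190 [[413, -79, 79], [407, -81, 79], [404, -77, 82], [400, -75, 84], [398, -81, 81], [404, -146, 39]]
191 [[417, -98, 63], [233, 815, 675], [403, -76, 79], [400, -77, 80], [403, -105, 61], [403, -144, 37]]
192 [[416, -97, 60], [411, -99, 60], [407, -94, 64], [404, -96, 63], [402, -105, 57], [402, -140, 36]]
193 [[416, -95, 57], [410, -96, 58], [407, -97, 58], [403, -95, 60], [401, -101, 56], [402, -140, 32]]
194 [[416, -97, 52], [410, -99, 52], [407, -98, 54], [403, -97, 55], [402, -104, 51], [407, -168, 9]]
195 [[416, -97, 49], [409, -96, 50], [406, -94, 53], [403, -98, 50], [400, -99, 51], [405, -159, 11]]
196 [[416, -99, 43], [410, -104, 42], [406, -96, 48], [403, -97, 48], [401, -103, 44], [404, -155, 10]]
197 [[415, -94, 43], [409, -99, 41], [406, -97, 43], [403, -98, 43], [401, -103, 41], [403, -152, 8]]
198 [[415, -97, 37], [408, -95, 40], [405, -94, 41], [403, -98, 40], [400, -102, 38], [401, -144, 10]]
199 [[421, -130, 10], [410, -104, 30], [407, -104, 31], [403, -103, 33], [400, -101, 34], [400, -136, 11]]
200 [[419, -122, 12], [413, -124, 12], [411, -129, 10], [408, -128, 11], [404, -129, 11], [398, -130, 12]]
201 [[419, -120, 10], [412, -121, 11], [409, -122, 10], [406, -120, 13], [403, -122, 12], [397, -126, 11]]
202 [[417, -111, 12], [411, -116, 10], [408, -118, 10], [405, -116, 11], [402, -121, 9], [396, -120, 11]]
203 [[416, -106, 12], [410, -112, 9], [407, -111, 11], [404, -111, 11], [401, -115, 9], [394, -114, 12]]
```

View pics/s4.png

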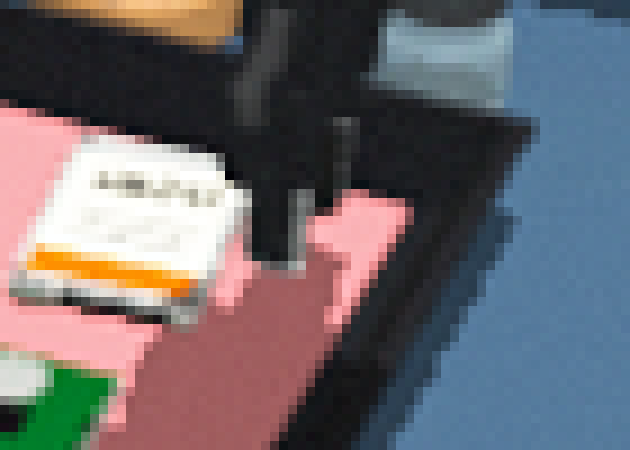

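View pics/w4.png

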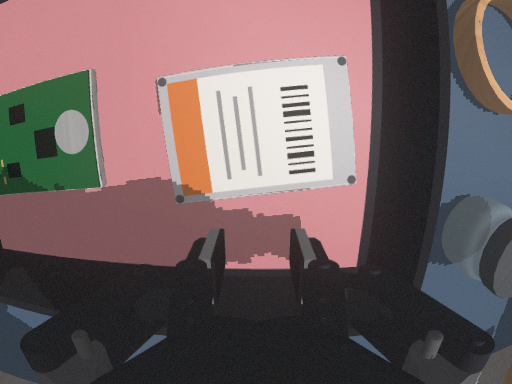

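```bash
python3 -m handwheel '[0,0,0.2,0,0,0,0,0,0.2,0,0,0]'
python3 -m handwheel '[0,0,0.2,0,0,0,0,0,0.2,0,0,0]'
python3 -m handwheel '[0,0,0.2,0,0,0,0,0,0.2,0,0,0]'
```

```text
t: 5.72
tool_pos: [408.6, -125.5, 12.5]
orientation: [3.137, -0.158, 0.001]
ft_force: [-0.5, 0.9, -0.1]
finger_gap: 33.6
t: 5.88
tool_pos: [408.4, -125.4, 8.3]
orientation: [-3.138, 0.158, 0.0]
ft_force: [-0.8, 0.1, 0.4]
finger_gap: 34.2
t: 6.05
tool_pos: [408.4, -125.4, 4.2]
orientation: [-3.138, 0.158, 0.0]
ft_force: [0.3, 0.6, 0.5]
finger_gap: 33.8
```

```bash
python3 -m handwheel '[0,0,0.2,0,0,0,0,0,0.2,0,0,0]'
python3 -m handwheel '[0,0,0.2,0,0,0,0,0,0,0,0,0]'
python3 - <<'E'
from h import *
p,d=eyes.get_image('side'); cs=eyes.calibration('side'); P=deproj(cs,d,False)
for v in range(196,208): print(v,[P[v,u].round(0).astype(int).tolist() for u in(310,311,312,313)])
cv2.imwrite('pics/s5.png',cv2.resize(p[170:220,280:350],None,fx=9,fy=9,interpolation=cv2.INTER_NEAREST))
E
```

```text
t: 6.22
tool_pos: [408.5, -125.4, 0.3]
orientation: [-3.138, 0.158, -0.0]
ft_force: [-0.5, 0.4, 0.1]
finger_gap: 34.5
t: 6.38
tool_pos: [408.2, -125.3, -1.9]
orientation: [-3.137, 0.158, 0.001]
ft_force: [-0.1, -0.3, 0.5]
finger_gap: 33.9
196 [[406, -81, 58], [402, -74, 63], [399, -78, 61], [401, -104, 44]]
197 [[410, -100, 40], [405, -92, 47], [403, -99, 42], [401, -104, 40]]
198 [[408, -96, 40], [405, -95, 41], [403, -99, 39], [400, -102, 38]]
199 [[408, -96, 36], [405, -97, 36], [403, -103, 32], [400, -102, 34]]
200 [[408, -97, 32], [405, -96, 33], [403, -102, 29], [399, -100, 31]]
201 [[408, -96, 28], [405, -96, 29], [403, -107, 22], [233, 815, 675]]
202 [[407, -95, 25], [405, -100, 22], [402, -101, 22], [399, -102, 23]]
203 [[407, -98, 19], [404, -95, 22], [402, -101, 18], [399, -102, 19]]
204 [[408, -101, 13], [404, -100, 15], [402, -104, 13], [400, -108, 10]]
205 [[407, -98, 12], [404, -100, 11], [401, -102, 10], [398, -102, 11]]
206 [[406, -94, 11], [404, -98, 8], [400, -94, 12], [397, -98, 10]]
207 [[405, -89, 11], [402, -90, 11], [399, -93, 9], [396, -92, 11]]
```

View pics/s5.png

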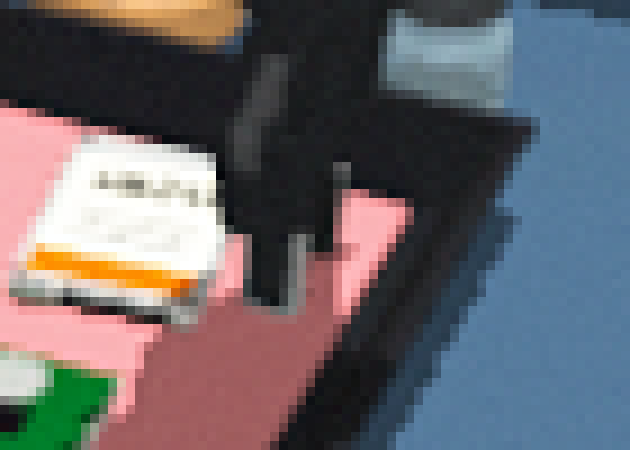

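```bash
python3 -m handwheel '[0,0,0.2,0,0,0,0,0,0,0,0,0]'
python3 -m handwheel '[0,0,0.1,0,0,0,0,0,0,0,0,0]'
python3 -m handwheel '[0,0,0.1,0,0,0,0,0,0,0,0,0]'
```

```text
t: 6.6
tool_pos: [408.6, -125.4, -2.2]
orientation: [3.137, -0.158, 0.001]
ft_force: [-3.0, 1.4, 15.9]
finger_gap: 34.5
t: 6.77
tool_pos: [408.6, -125.4, -2.2]
orientation: [3.137, -0.157, 0.001]
ft_force: [-5.3, 2.1, 26.3]
finger_gap: 34.3
t: 6.93
tool_pos: [408.6, -125.4, -2.3]
orientation: [3.137, -0.157, 0.002]
ft_force: [-7.8, 2.8, 38.4]
finger_gap: 34.3
```

```bash
python3 -m handwheel '[0,0,-0.6,0,0,0,0,0,0,0,0,0]'
python3 - <<'E'
from h import *
p,d=eyes.get_image('wrist'); c=eyes.calibration('wrist'); P=deproj(c,d,True)
for v in range(225,384,12): print(v,[P[v,u].round(0).astype(int).tolist() for u in(195,215,240,257,301,320)])
cv2.imwrite('pics/w6.png',p)
p,d=eyes.get_image('side'); c=eyes.calibration('side'); P=deproj(c,d,False)
for v in range(120,200,5): print(v,[P[v,u].round(0).astype(int).tolist() for u in(300,305,310,315)])
cv2.imwrite('pics/s6.png',cv2.resize(p[90:220,240:380],None,fx=4.5,fy=4.5,interpolation=cv2.INTER_NEAREST))
E
```

```text
t: 7.1
tool_pos: [409.5, -125.9, 1.8]
orientation: [3.136, -0.158, 0.005]
ft_force: [0.2, -0.5, 0.4]
finger_gap: 34.3
225 [[421, -94, 8], [420, -105, 8], [419, -118, 8], [418, -127, 8], [415, -151, 8], [414, -161, 8]]
237 [[414, -93, 9], [421, -108, 27], [412, -118, 9], [412, -127, 9], [417, -148, 27], [408, -161, 9]]
249 [[418, -99, 32], [421, -110, 41], [405, -117, 9], [404, -126, 8], [417, -146, 40], [413, -156, 33]]
261 [[424, -105, 56], [418, -110, 46], [397, -116, 8], [397, -125, 9], [417, -145, 50], [419, -151, 57]]
273 [[423, -106, 63], [415, -110, 50], [390, -115, 8], [389, -125, 9], [411, -145, 50], [418, -150, 63]]
285 [[428, -110, 79], [409, -109, 50], [378, -113, 3], [377, -123, 2], [405, -145, 49], [423, -147, 77]]
297 [[428, -111, 86], [402, -108, 49], [372, -113, 6], [371, -123, 6], [399, -144, 50], [424, -146, 85]]
309 [[427, -112, 91], [370, -98, 15], [368, -112, 13], [367, -122, 14], [365, -148, 14], [424, -145, 91]]
321 [[426, -112, 95], [420, -116, 88], [418, -123, 86], [418, -127, 87], [424, -139, 95], [422, -144, 94]]
333 [[427, -114, 101], [426, -118, 100], [4
[... 986 characters left out ...]
1, -126, 187], [419, -92, 207], [404, -90, 210]]
155 [[527, -431, 3], [434, -99, 184], [418, -94, 190], [404, -96, 191]]
160 [[507, -352, 25], [433, -98, 168], [416, -89, 176], [402, -91, 178]]
165 [[505, -347, 6], [432, -100, 151], [415, -90, 160], [400, -89, 163]]
170 [[487, -276, 26], [474, -297, 17], [414, -91, 142], [399, -87, 147]]
175 [[475, -226, 36], [458, -228, 39], [413, -89, 126], [399, -98, 124]]
180 [[471, -212, 25], [455, -220, 24], [409, -75, 118], [399, -104, 103]]
185 [[469, -209, 7], [419, -60, 107], [405, -63, 108], [397, -98, 89]]
190 [[455, -155, 22], [420, -69, 83], [405, -67, 88], [403, -141, 42]]
195 [[448, -129, 21], [433, -137, 19], [406, -77, 64], [402, -145, 21]]
```

View pics/s6.png

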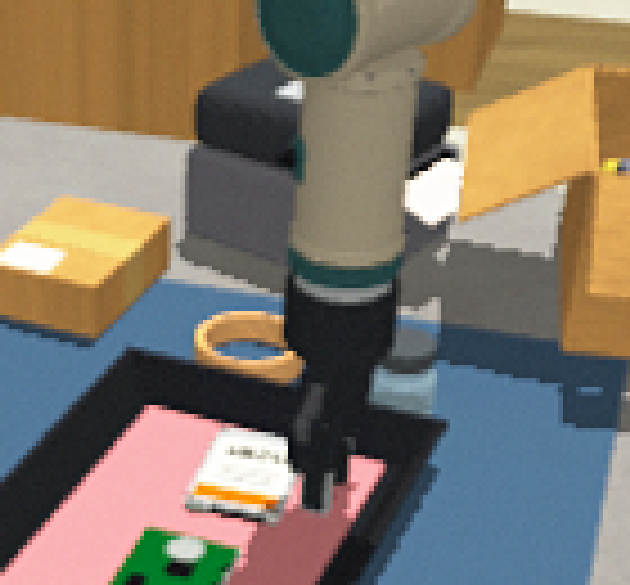

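View pics/w6.png

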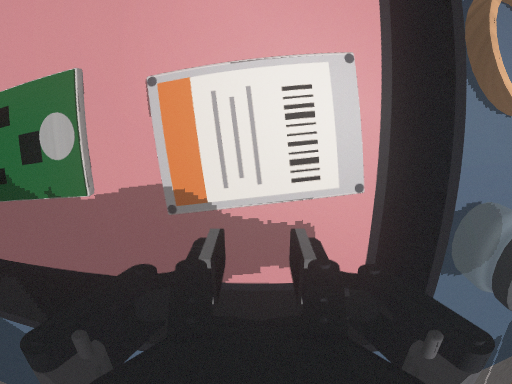

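Contact put the tips at reading +11 mm: the liner (z 9) was felt at TCP reading −2.2. The wrist view shows both tips just short of the drive's near side, whose corners are (172,210) and (360,188). I start the push.

```bash
python3 -m handwheel '[0.5,0,0,0,0,0,0.5,0,0,0,0,0,0.5,0,0,0,0,0,0.5,0,0,0,0,0,0.5,0,0,0,0,0,0.5,0,0,0,0,0,0.5,0,0,0,0,0,0.5,0,0,0,0,0,0.5,0,0,0,0,0,0.5,0,0,0,0,0,0.5,0,0,0,0,0,0.5,0,0,0,0,0]'
python3 - <<'E'
from h import *
p,d=eyes.get_image('wrist'); cv2.imwrite('pics/w7.png',p)
s=sensors.sense();print(s['tool_pos'],s['ft_force'],tray_T(s['tool_pos'],(487.5,-62.6),-.1))
E
```

```text
t: 8.2
tool_pos: [468.7, -131.5, 0.5]
orientation: [3.138, -0.158, 0.0]
ft_force: [0.1, 0.1, -0.3]
finger_gap: 34.1
[ 470.18981319 -131.92956933    0.68224009] [ 0.27510938 -0.38499493 -0.18618627] [-10.3023002  -70.71134536]
```

View pics/w7.png

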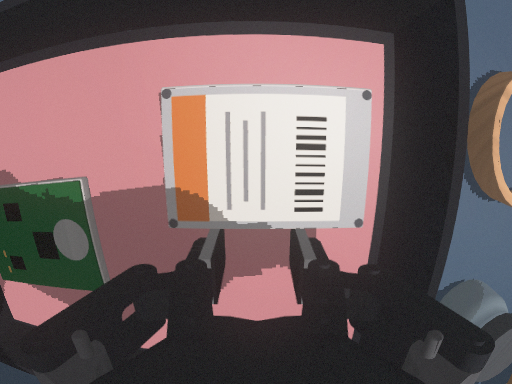

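The drive is now square to the tray and flush on both tips. I continue.

```bash
python3 -m handwheel '[0.5,0,0,0,0,0,0.5,0,0,0,0,0,0.5,0,0,0,0,0,0.5,0,0,0,0,0,0.5,0,0,0,0,0,0.5,0,0,0,0,0,0.5,0,0,0,0,0,0.5,0,0,0,0,0,0.5,0,0,0,0,0,0.5,0,0,0,0,0,0.5,0,0,0,0,0,0.5,0,0,0,0,0]'
python3 - <<'E'
from h import *
p,d=eyes.get_image('wrist'); cv2.imwrite('pics/w8.png',p)
s=sensors.sense();print(s['tool_pos'],s['ft_force'],tray_T(s['tool_pos'],(487.5,-62.6),-.1))
p,d=eyes.get_image('side'); cv2.imwrite('pics/s8.png',cv2.resize(p[130:250,200:360],None,fx=4.5,fy=4.5,interpolation=cv2.INTER_CUBIC))
E
```

```text
t: 9.25
tool_pos: [528.8, -137.6, 0.5]
orientation: [3.137, -0.158, 0.002]
ft_force: [-0.9, -0.4, -0.6]
finger_gap: 34.0
[ 530.56409137 -138.09594294    0.75240958] [ 1.61003737  0.0056889  -0.0569022 ] [ 50.38596821 -70.81954231]
```

View pics/w8.png

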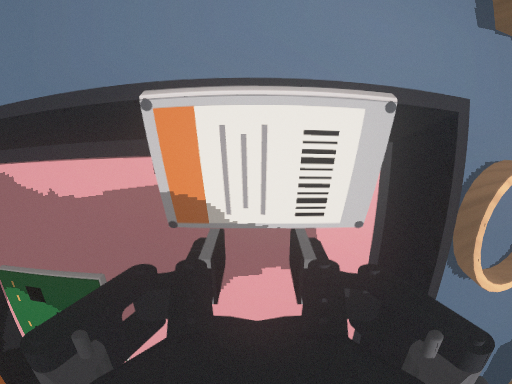

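View pics/s8.png

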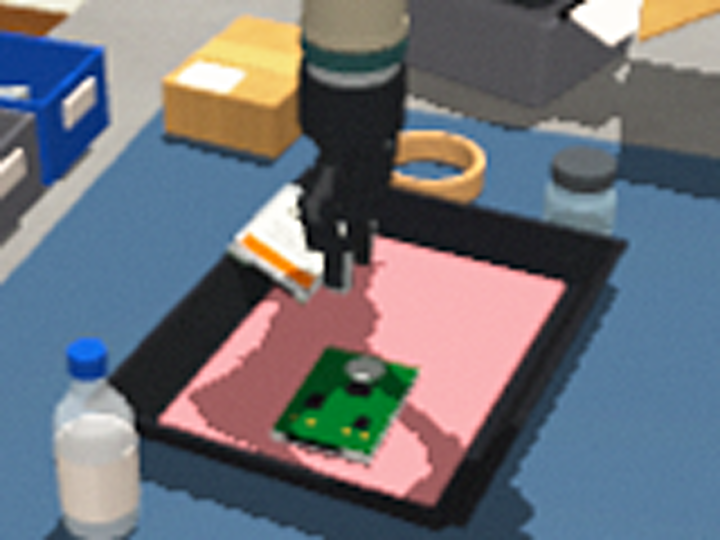

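The drive is riding up the far wall, centred on the tips. I push on towards the liner's edge.

```bash
python3 -m handwheel '[0.5,0,0,0,0,0,0.5,0,0,0,0,0,0.5,0,0,0,0,0,0.5,0,0,0,0,0,0.4,0,0,0,0,0,0.3,0,0,0,0,0,0,0,0,0,0,0]'
python3 - <<'E'
from h import *
p,d=eyes.get_image('wrist'); cv2.imwrite('pics/w9.png',p)
s=sensors.sense();print(s['tool_pos'],s['ft_force'],tray_T(s['tool_pos'],(487.5,-62.6),-.1))
p,d=eyes.get_image('side'); cv2.imwrite('pics/s9.png',cv2.resize(p[130:250,200:360],None,fx=4.5,fy=4.5,interpolation=cv2.INTER_CUBIC))
E
```

```text
t: 9.93
tool_pos: [555.7, -140.3, 0.5]
orientation: [3.137, -0.158, 0.001]
ft_force: [0.3, -0.0, 0.2]
finger_gap: 34.2
[ 5.55258334e+02 -1.40220205e+02  5.01691941e-01] [0.04446678 0.6589645  0.02806467] [ 75.16891482 -70.4678808 ]
```

View pics/w9.png

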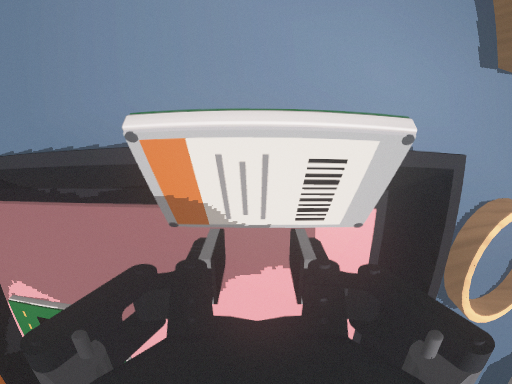

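View pics/s9.png

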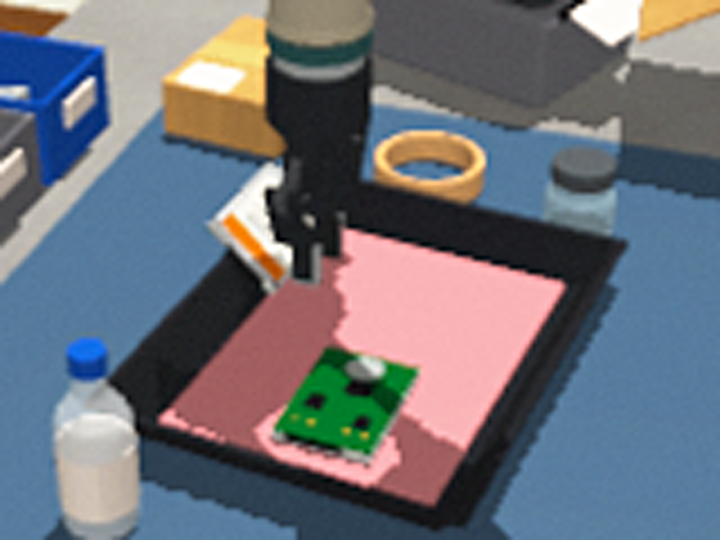

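```bash
python3 -m handwheel '[0.2,0,0,0,0,0,0.2,0,0,0,0,0,0.2,0,0,0,0,0,0,0,0,0,0,0]'
python3 - <<'E'
from h import *
p,d=eyes.get_image('wrist'); cv2.imwrite('pics/w10.png',p)
s=sensors.sense();print(s['tool_pos'],s['ft_force'],tray_T(s['tool_pos'],(487.5,-62.6),-.1))
E
```

```text
t: 10.37
tool_pos: [561.6, -141.0, 0.7]
orientation: [3.137, -0.158, 0.002]
ft_force: [0.5, -0.4, 0.4]
finger_gap: 34.1
[ 561.3436051  -140.92035544    0.67313299] [-0.00159337  0.35144241  0.55558046] [ 81.29368333 -70.5570205 ]
```

View pics/w10.png

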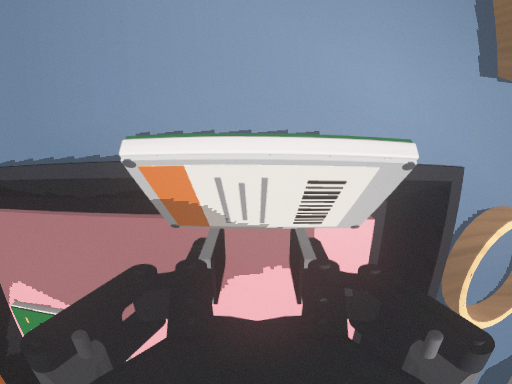

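```bash
cat > ang.py <<'E'
from h import *
import sys
def ang(us,v0,v1,name=None):
    p,d=eyes.get_image('wrist'); c=eyes.calibration('wrist'); P=deproj(c,d,True)
    if name: cv2.imwrite('pics/'+name,p)
    for u in us:
        q=P[v0:v1,u]; t=tray_T(q,(487.5,-62.6),-.1)[:,0]; z=q[:,2]
        k=np.polyfit(t,z,1); print(u,'deg',round(np.degrees(np.arctan(k[0])),1),'first(x,z)',t[0].round(1),z[0].round(1),'last',t[-1].round(1),z[-1].round(1))
E
python3 -c "
from ang import *
ang((210,260,330),172,222)"
```

```text
210 deg 59.0 first(x,z) 128.1 58.0 last 97.3 21.8
260 deg 49.6 first(x,z) 128.0 57.8 last 97.8 22.8
330 deg 50.0 first(x,z) 128.4 59.0 last 97.5 22.8
```

```bash
python3 -m handwheel '[0.15,0,0,0,0,0,0.15,0,0,0,0,0,0,0,0,0,0,0]'
python3 -c "
from ang import *
ang((210,260,330),180,222,'w11.png')"
```

```text
t: 10.72
tool_pos: [564.0, -141.1, 0.6]
orientation: [3.138, -0.158, 0.001]
ft_force: [-0.3, 0.4, 0.6]
finger_gap: 34.1
210 deg 53.0 first(x,z) 128.9 60.9 last 101.1 24.0
260 deg 52.9 first(x,z) 129.0 61.2 last 101.4 24.6
330 deg 52.9 first(x,z) 129.3 62.2 last 101.1 24.7
```

View pics/w11.png

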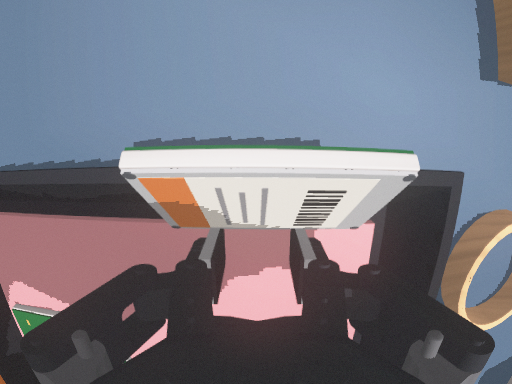

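```bash
python3 -m handwheel '[0.15,0,0,0,0,0,0.15,0,0,0,0,0,0,0,0,0,0,0]'
python3 -c "
from ang import *
ang((210,260,330),185,220,'w12.png')"
```

```text
t: 11.02
tool_pos: [567.0, -141.4, 0.5]
orientation: [3.138, -0.158, 0.0]
ft_force: [1.3, -0.6, 0.4]
finger_gap: 34.2
210 deg 57.1 first(x,z) 131.5 65.9 last 107.6 30.8
260 deg 56.7 first(x,z) 131.7 66.8 last 108.3 32.7
330 deg 56.3 first(x,z) 131.7 66.8 last 108.3 33.3
```

View pics/w12.png

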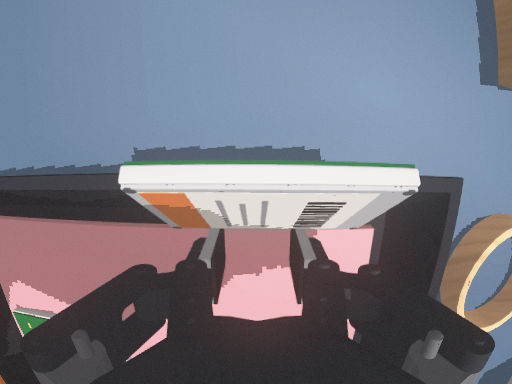

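```bash
python3 -m handwheel '[-0.3,0,0,0,0,0,-0.3,0,0,0,0,0,-0.6,0,0,0,0,0,-0.8,0,0,0,0,0,0,0,0,0,0,0,0,0,0,0,0,0]'
python3 -c "
from ang import *
ang((210,260,330),185,220,'w13.png')"
```

```text
t: 11.57
tool_pos: [545.9, -139.2, 0.6]
orientation: [-3.137, 0.158, 0.001]
ft_force: [0.2, -0.6, 0.4]
finger_gap: 34.4
210 deg 9.7 first(x,z) 99.1 16.4 last 79.2 9.3
260 deg 9.7 first(x,z) 99.0 15.9 last 79.0 8.5
330 deg 12.3 first(x,z) 99.5 17.9 last 78.8 8.7
```

View pics/w13.png

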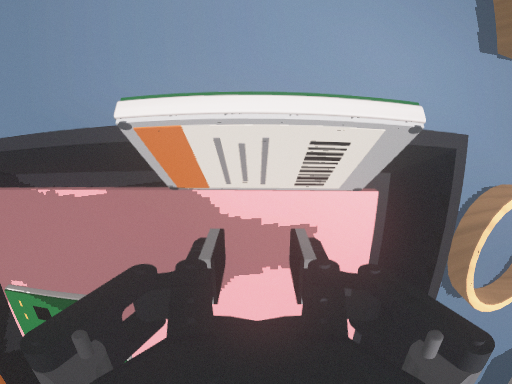

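```bash
python3 -c "
from ang import *
ang((210,260,330),132,182)
p,d=eyes.get_image('side'); cv2.imwrite('pics/s13.png',cv2.resize(p[130:250,200:360],None,fx=4.5,fy=4.5,interpolation=cv2.INTER_CUBIC))
c=eyes.calibration('wrist')
L=on_plane(c,[[128,189],[378,189]],9,True);print(tray_T(L,(487.5,-62.6),-.1))
p,d=eyes.get_image('wrist');P=deproj(c,d,True)
for v in range(88,135,3):
  t=tray_T(P[v,260],(487.5,-62.6),-.1);print(v,t.round(1),P[v,260,2].round(1))
"
```

```text
210 deg 57.9 first(x,z) 127.4 62.0 last 102.8 22.4
260 deg 57.7 first(x,z) 127.1 61.0 last 102.9 23.1
330 deg 57.5 first(x,z) 127.6 62.1 last 103.0 23.1
[[  95.9315186    -2.24152976]
 [  95.88233152 -135.7966552 ]]
88 [146.5 -73. ] 0.9
91 [144.9 -73. ] 0.4
94 [143.4 -73. ] -0.2
97 [138.1 -72.3] 63.4
100 [137.1 -72.3] 64.5
103 [136.2 -72.3] 64.8
106 [135.3 -72.3] 66.2
109 [134.4 -72.3] 66.3
112 [133.5 -72.3] 67.1
115 [132.6 -72.3] 66.5
118 [131.7 -72.3] 67.1
121 [130.8 -72.3] 66.3
124 [129.9 -72.3] 65.1
127 [129.  -72.3] 65.0
130 [128.  -72.4] 62.6
133 [127.  -72.4] 60.8
```

View pics/s13.png

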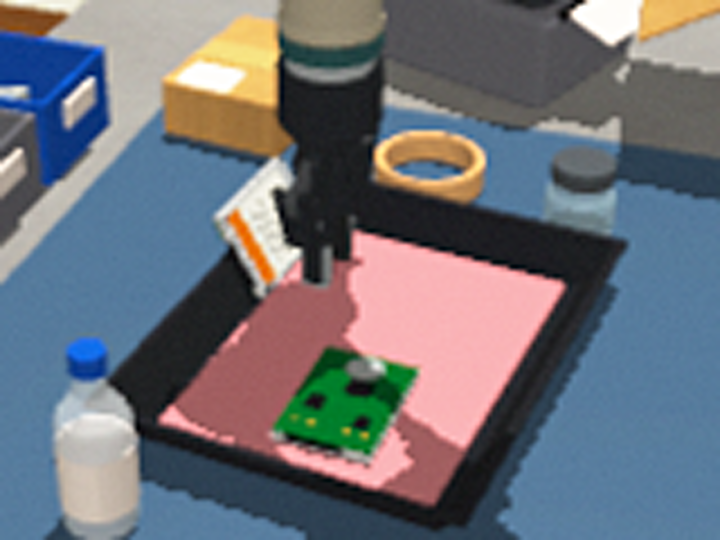

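The drive leans stably at about 58° in the gap, with its top at tray x≈139, z≈65; the liner edge seen at 95.9 confirms the tray frame. I lift, go over it and come down behind.

```bash
python3 -m handwheel '[-0.5,0,-1,0,0,0,-0.5,0,-2,0,0,0,0,0,-2.5,0,0,0,0,0,-2.5,0,0,0,0,0,-1,0,0,0,0,0,0,0,0,0]'
python3 -m handwheel '[2,0,0,0,0,0,2.5,0,0,0,0,0,2.5,0,0,0,0,0,2.4,0,0,0,0,0,1.4,0,0,0,0,0,0,0,0,0,0,0]'
python3 - <<'E'
from h import *
p,d=eyes.get_image('side'); cv2.imwrite('pics/s14.png',cv2.resize(p[110:250,180:340],None,fx=4.5,fy=4.2,interpolation=cv2.INTER_CUBIC))
s=sensors.sense();print(s['tool_pos'],s['ft_force'],tray_T(s['tool_pos'],(487.5,-62.6),-.1))
E
```

```text
t: 12.27
tool_pos: [538.8, -139.1, 93.7]
orientation: [3.135, -0.158, 0.01]
ft_force: [0.2, 0.9, 0.1]
finger_gap: 34.4
t: 12.77
tool_pos: [646.7, -149.4, 88.5]
orientation: [-3.138, 0.157, -0.001]
ft_force: [0.2, 0.2, 0.4]
finger_gap: 34.3
[ 644.36230288 -149.00366845   88.42015891] [-1.23130509  0.74870483 -0.4525011 ] [164.70461818 -70.31191037]
```

View pics/s14.png

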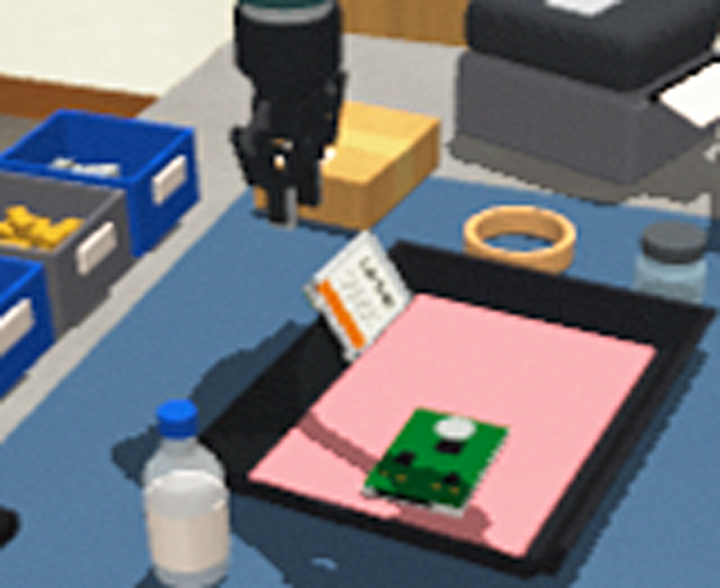

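The drive still leans and the fingers stand beyond it. I come down to tip z≈47 and then pull back slowly.

```bash
python3 -m handwheel '[0,0,1.5,0,0,0,0,0,1.5,0,0,0,0,0,1.5,0,0,0,0,0,0.7,0,0,0,0,0,0,0,0,0]'
python3 - <<'E'
from h import *
p,d=eyes.get_image('side'); cv2.imwrite('pics/s15.png',cv2.resize(p[110:250,180:340],None,fx=4.5,fy=4.2,interpolation=cv2.INTER_CUBIC))
s=sensors.sense();print(s['tool_pos'],s['ft_force'],tray_T(s['tool_pos'],(487.5,-62.6),-.1))
E
```

```text
t: 13.23
tool_pos: [641.2, -148.3, 35.9]
orientation: [-3.136, 0.158, 0.01]
ft_force: [-0.1, 0.8, 0.6]
finger_gap: 33.8
[ 642.43514177 -148.71026241   37.29957951] [-0.99961987 -0.20177633  0.510489  ] [162.75779311 -70.21236521]
```

View pics/s15.png

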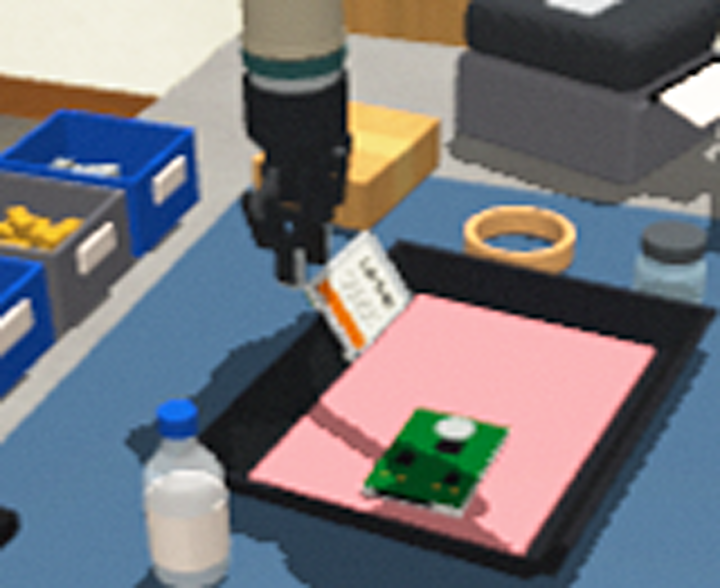

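```bash
python3 -m handwheel '[-0.5,0,0,0,0,0,-0.5,0,0,0,0,0,-0.4,0,0,0,0,0,-0.4,0,0,0,0,0,-0.4,0,0,0,0,0,-0.4,0,0,0,0,0,-0.4,0,0,0,0,0,-0.4,0,0,0,0,0,0,0,0,0,0,0]'
python3 - <<'E'
from h import *
p,d=eyes.get_image('side'); cv2.imwrite('pics/s16.png',cv2.resize(p[110:250,180:340],None,fx=4.5,fy=4.2,interpolation=cv2.INTER_CUBIC))
s=sensors.sense();print(s['tool_pos'],s['ft_force'],tray_T(s['tool_pos'],(487.5,-62.6),-.1))
E
```

```text
t: 14.03
tool_pos: [609.2, -145.5, 38.5]
orientation: [-3.137, 0.158, 0.002]
ft_force: [0.4, 0.3, -0.1]
finger_gap: 34.6
[ 609.85397521 -145.6364561    38.49453561] [ 0.11887316 -0.05404925  0.34317713] [130.03252809 -70.4066043 ]
```

View pics/s16.png

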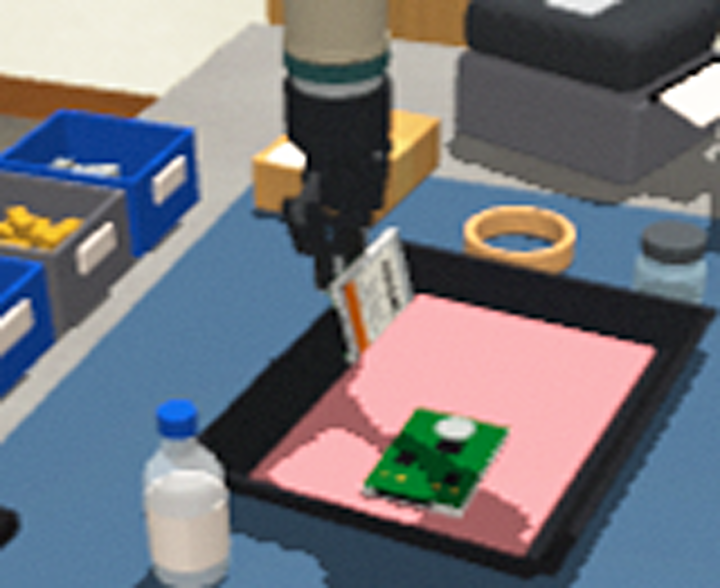

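It is tipping up well and pivoting on its foot. I continue past upright.

```bash
python3 -m handwheel '[-0.4,0,0,0,0,0,-0.4,0,0,0,0,0,-0.4,0,0,0,0,0,-0.4,0,0,0,0,0,-0.4,0,0,0,0,0,-0.4,0,0,0,0,0,-0.3,0,0,0,0,0,0,0,0,0,0,0]'
python3 - <<'E'
from h import *
p,d=eyes.get_image('side'); cv2.imwrite('pics/s17.png',cv2.resize(p[110:250,180:340],None,fx=4.5,fy=4.2,interpolation=cv2.INTER_CUBIC))
p,d=eyes.get_image('wrist'); cv2.imwrite('pics/w17.png',p)
s=sensors.sense();print(s['tool_pos'],s['ft_force'],tray_T(s['tool_pos'],(487.5,-62.6),-.1))
E
```

```text
t: 14.75
tool_pos: [582.6, -142.8, 38.5]
orientation: [-3.137, 0.158, 0.001]
ft_force: [-0.4, 0.1, 0.3]
finger_gap: 33.9
[ 583.57261726 -143.09488688   38.61644044] [ 1.41985659 -0.1172846  -0.11911275] [103.62873392 -70.50149011]
```

View pics/s17.png

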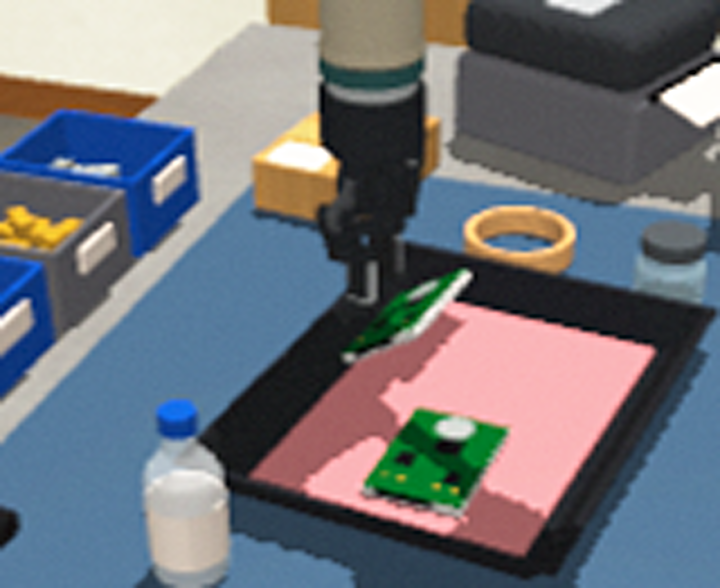

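It is falling over on its own. I hold a moment, then lift clear.

```bash
python3 -m handwheel '[0,0,0,0,0,0,0,0,0,0,0,0,0,0,0,0,0,0,0,0,0,0,0,0,0,0,0,0,0,0,0,0,0,0,0,0]'
python3 - <<'E'
from h import *
p,d=eyes.get_image('side'); cv2.imwrite('pics/s18.png',cv2.resize(p[110:250,180:340],None,fx=4.5,fy=4.2,interpolation=cv2.INTER_CUBIC))
p,d=eyes.get_image('wrist'); cv2.imwrite('pics/w18.png',p)
E
```

```text
t: 15.35
tool_pos: [583.6, -143.0, 38.5]
orientation: [3.138, -0.158, 0.0]
ft_force: [0.8, -0.8, -0.1]
finger_gap: 33.9
```

View pics/s18.png

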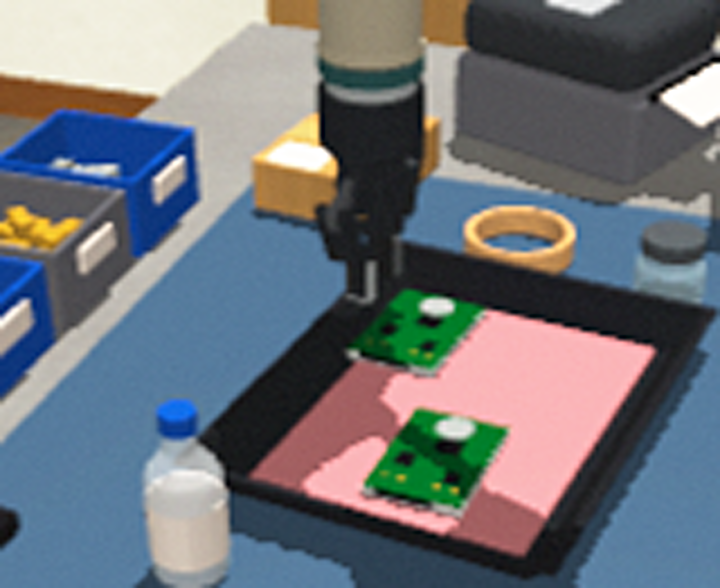

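View pics/w18.png

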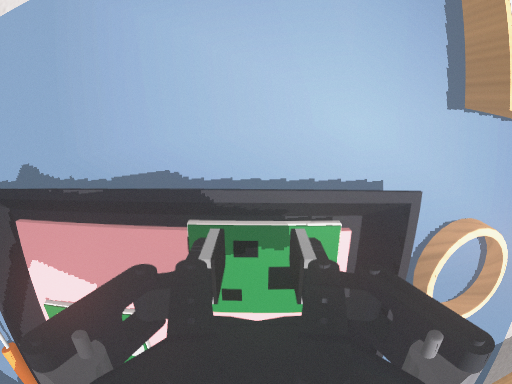

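The drive lies green side up. I lift clear and check that it is flat.

```bash
python3 -m handwheel '[0,0,-2,0,0,0,0,0,-2.5,0,0,0,0,0,-3,0,0,0,-2,0,-3,0,0,0,-3,0,-2,0,0,0,-3,0,0,0,0,0,-3,0,0,0,0,0,-2,0,0,0,0,0,0,0,0,0,0,0,0,0,0,0,0,0]'
python3 - <<'E'
from h import *
p,d=eyes.get_image('wrist'); cv2.imwrite('pics/w19.png',p); c=eyes.calibration('wrist'); P=deproj(c,d,True)
H,S,V=cv2.split(cv2.cvtColor(p,cv2.COLOR_BGR2HSV))
T=tray_T(P,(487.5,-62.6),-.1)
g=(d>0)&(H>40)&(H<85)&(S>80)&(abs(T[...,0])<125)&(abs(T[...,1])<150)
for nm,m in(('drive',g&(T[...,1]<-10)),('done',g&(T[...,1]>-10))):
    q=np.c_[T[m],P[m][:,2]]; A=np.c_[q[:,:2],np.ones(len(q))]; k=np.linalg.lstsq(A,q[:,2],rcond=None)[0]
    print(nm,len(q),'tilt deg',np.degrees(k[:2]).round(2),'z',np.percentile(q[:,2],[2,50,98]).round(1),'x',q[:,0].min().round(),q[:,0].max().round(),'y',q[:,1].min().round(),q[:,1].max().round(), P[m][:,:2].mean(0).round(1))
for n in('wrist','scene'):
    if n=='scene': eyes.get_image(n)
    for th in('drive','done_drive','adapter','cleaner','screw_jar','tape_roll','parcel'): print(n,th,[(round(r['confidence'],2),[round(float(v)) for v in r['location']]) for r in models.spot_point(n,th)][:3])
E
```

```text
t: 16.28
tool_pos: [453.6, -129.9, 164.0]
orientation: [3.137, -0.159, 0.002]
ft_force: [0.8, -0.1, -0.2]
finger_gap: 34.4
drive 5107 tilt deg [-0.01  0.01] z [17.  18.5 20.1] x 35.0 103.0 y -125.0 -27.0 [ 548.8 -141.8]
done 3441 tilt deg [-0.03 -0.03] z [17.1 18.6 20. ] x -46.0 24.0 y 21.0 121.0 [485.5  11.2]
wrist drive [(0.91, [546, -146, 13])]
wrist done_drive [(0.58, [484, 10, 12])]
wrist adapter []
wrist cleaner [(0.72, [598, 154, -2])]
wrist screw_jar [(0.96, [389, -284, -2])]
wrist tape_roll []
wrist parcel []
scene drive [(0.81, [545, -147, 19]), (0.58, [657, 294, 3])]
scene done_drive [(0.88, [484, 13, 9]), (0.71, [518, -312, -3])]
scene adapter [(0.49, [756, 173, -2]), (0.3, [546, -193, 12])]
scene cleaner [(0.88, [597, 151, 0])]
scene screw_jar [(0.76, [391, -284, -2])]
scene tape_roll [(0.87, [518, -314, -7])]
scene parcel [(0.62, [694, -388, 3])]
```

View pics/w19.png

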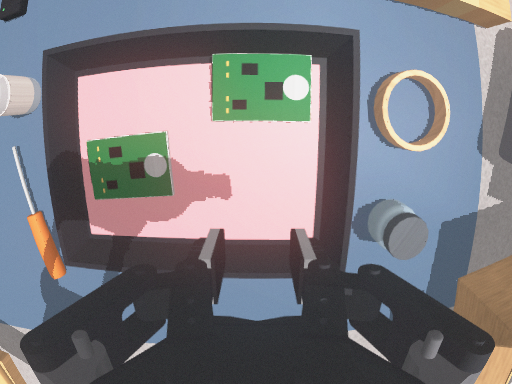

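The drive is flat: its top is level at z 18.5 with 0.0° tilt, green side up, and everything else is where it was. Handing in.

```bash
python3 -c "
from rig import order
print(order.sign_off())"
```

```text
the job is handed in; nothing more can be done
None
```

The labelled drive now lies flat in the tray with its green circuit board up, and I handed the job in after about 17 s of robot time. I pushed it with two fingertips up the far wall until its foot dropped into the gap and it leaned at about 58°. Then I came down behind it and pulled it past upright, so it fell back onto the liner.

**Last checks:**
- **Drive:** Its top face is level, with 0.0° tilt at z 18.5 mm, the same as the other drive. It spans about 35 to 104 mm along the tray's x, so its far edge overhangs the liner by about 8 mm, clear of the wall.
- **Other things:** The other drive, cleaner, screw jar, tape roll, adapter and parcel were found within a few mm of where they started. The screwdriver and the look-alike I judged only from the pictures or a single network reading.
- **Robot:** It stood clear of everything at the end.

**What disagreed:**
- **Fingertip height:** At 0.4 opening the tips stood about 11 mm behind the reported TCP, not ahead of it as described. I found the real height by lowering onto the liner, which pressed with up to 38 N at the fingertips.
- **Drop point:** The drive fell into the gap only when I drew the tips back, not while pushing as expected.

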